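Show the solder side of a power board to the inspection camera

ROBOT

A 7-joint arm with a two-finger parallel gripper is mounted at the origin on the work surface. World frame = base frame: x ahead of the robot, y to its left, z up, the work surface at z = 0. Lengths are in mm, angles in rad, forces in N, time in s.
With the tool pointing down it reaches from about 400 to 875 mm from the base axis. Payload 4.4 kg.
Tool frame: the origin (TCP) lies midway between the tips of the shut fingers; the grasp point (between the pads) lies 19 mm behind it (ctrl.grip_point_offset is the distance from the TCP to the grasp point, in mm); z points along the fingers, y is the line along which they close (so a half turn about z gives the same grasp; the last joint's range is limited). The gripper opens to 85 mm and grips with 20 to 120 N. Pads are 22 mm wide; open, the fingers measure 114 mm over their backs; the gripper's body (76 mm by 85 mm) begins 54 mm behind the grasp point. The pads swing forward as they close: fully open they stand 13 mm farther back than shut.
Start: joints at [-1.352, 0.628, 0.038, 1.517, -0.027, 0.996, -0.02], TCP at [182.603, 623.838, 231.313] pointing down, gripper open.
Joint ranges: [-3.06, 3.06], [-0.37, 2.12], [-1.25, 1.32], [0.18, 2.47], [-1.1, 4.24], [0.23, 1.98], [-2.94, 2.94]. Speed limits (rad/s): [2.57, 2.57, 3.14, 3.14, 3.14, 3.14, 3.14].

INTERFACE

Orientations are given as [roll, pitch, yaw] about the fixed x, y, z axes, in that order (R = Rz(yaw) Ry(pitch) Rx(roll)).
In Python, from cell import ctrl, cams, workorder, read_state gives the robot as it stands (ctrl), with the cameras (cams), the job (workorder) and the readings as plain functions.
- The arm moves only by the tool pendant, called after ">>>" as name([rows], argument=value, ...), one row to a line, values as JSON. Schema: {"type":"object","properties":{"ticks":{"type":"array","items":{"type":"array","items":{"type":"number"},"minItems":7,"maxItems":7},"minItems":1,"maxItems":12},"only":{"type":"string"},"quiet":{"type":"boolean"},"lines":{"type":"string"}},"required":["ticks"],"additionalProperties":false}. ticks is a list of rows, 1 to 12 of them, each of 7 numbers: dx, dy, dz in mm, then a rotation vector rx, ry, rz in rad, then the finger opening in mm; each row shifts and turns the commanded pose from where the row before left it, along the tool's axes as they then stand; what a row does not reach is not made up. A row lasts 1/10 s, in which the tool goes at most 50 mm and 0.15 rad, less where a joint would pass 70% of its speed; a pose out of reach is approached as far as the arm can. The fingers move at their own pace and stop on an object; the grip force is fixed at half the most. Time passes only in rows, so rows that do not move let the fingers close. The tool returns the time, the measured TCP pose, the force, the opening and the grip force at its end. only (a regular expression) keeps the lines of the reply that match it, lines (a string "A,B") keeps lines A to B, and quiet returns only ok. Input that does not fit is refused with a message, and nothing moves.
- read_state(): the state, without advancing time (a new reading comes with each control period).
- cams.get_image(name): name is "scene" or "top"; returns the picture (400x640x3 uint8, blue, green, red); there is no depth.
- cams.calibration(name): a dict with "fx", "fy", "cx", "cy" (pixels), "rvec" (rotation vector, rad) and "tvec" (3), from world to camera coordinates, as OpenCV has them. Camera axes: x right, y down, z forward; pixel columns grow to the right and rows downward; lengths in mm; the calibration is good to about 2 mm. A picture is of the moment at which its call begins. calibration takes no time and is no camera call.
- workorder.finish_job(): hands the job in; it is judged then, once.
The state is a dict: "clock": time; "qpos": joint angles; "qd": joint speeds; "tau": joint torques, N m; "eef_pos": TCP position; "tool_rot": TCP orientation; "force": force on the tool from outside, world axes, zero at the start; "torque": the same for the moment, N m; "width": finger opening in mm; "gripper_force": force on a finger pad.
Only numpy, scipy, OpenCV 4.12 (cv2) and the standard library are available. Lean on these libraries where they do the work, as an engineer would, in place of code of your own. Each camera call takes 0.05 s, during which the arm holds its last target. There are 200 camera calls.

TASK

Take the board with the finned heat sink out of the two-bay board holder, sliding it along its rails from under the overhanging lips to the open end, and then hold it up in front of the inspection camera: its underside square to the lens and facing it, 100 mm from the lens and centred on it, the board's long side running across the camera level with the table. The program finishes while the gripper is still holding the board there, still, touching neither holder nor camera; do not touch the camera with the board or the arm, and leave the other board and everything else on the bench where they are.

Things in the scene. Friction and masses are not known exactly. Their poses are not given: they have to be found in the camera images.
- board: the board to present: green circuit board 90 mm (its x, long side) x 60 (y) x 3 thick, 0.11 to 0.23 kg, with a finned aluminium heat sink in its centre and low connectors (to 9 mm above the underside, 28 mm or more from the centre) at both short ends. Origin: centre of the underside; z: up through the heat sink. Starts level in a bay, x along the holder's x, underside 10 mm above the table
- sink_top (a point): centre of the heat sink's top face, 35 mm above the board's underside along its z. The heat sink is a stiff block, 40 mm along the board's x, 30 mm along its y, 32 mm high, to be gripped on either pair of sides
- cap_board: the other board, to be left in its bay: green, 90 x 60 x 3 mm, with four black round capacitors (to 30 mm above its underside) and a copper coil instead of a heat sink; origin at the centre of its underside
- holder: fixed board holder: aluminium base 180 mm (x) x 160 (y) x 10 high on the table; origin under the base's centre, z up. Two bays run along x side by side, centre lines at y = +40 and -40 mm, each 64 mm wide between dark steel side rails (x = 0 to 85 mm). The boards' centres start at x = 28 to 38 mm. The +x end has a stop (x = 85 mm); the -x half and end are open
- lips (a point): point of the holder at x = 15, y = 0, z = 20 mm: front end of the lips' top, in the middle. Flat lips on the rails overhang each bay by 8 mm from both sides over holder x = 15 to 85 mm; undersides 16 mm, tops 20 mm above the table. A board must slide 70 to 80 mm towards the holder's -x before it can be lifted
- camera: fixed stand of the inspection camera: dark foot 90 mm wide, 12 high, reaching 35 mm to its -x and 75 mm to its +x side, with two upright cheeks that carry the head; origin on the table straight below the lens centre, z up; the lens leans to its -x side. Nothing of it is higher than 115 mm
- camera_head: camera head: black box 44 x 60 x 50 mm with a round lens barrel 42 mm across. Origin: centre of the lens front, 100 mm above the table. z: lens axis, pointing out of the lens, up, leaning 30 degrees from vertical to the stand's -x side (towards the robot at stand yaw 0; yaw varies within 0.4 rad). y: horizontal, across the camera
- focus (a point): empty point 100 mm out from the lens front along the lens axis: the centre of the board's underside belongs here, with the board's z along the camera head's z (heat sink away from the lens) and the board's long side (x) along the head's y, either way round
- screwdriver: bystander: red-handled screwdriver 160 mm long lying on the mat between holder and camera
- flux_jar: bystander: small jar, 38 mm diameter, 42 mm high, upright, between holder and camera; origin under its centre
- tape: bystander: roll of tape lying flat, 90 mm outside diameter, 18 mm high; origin under its centre
- spray1: bystander: spray can, 60 mm diameter, 185 mm high, upright at the left (+y) side of the table; origin under its centre
- spray2: bystander: second spray can, 60 mm diameter, 185 mm high, beside the first; origin under its centre
- brush: bystander: brush 170 mm long lying at the left side of the table
- phone: bystander: black phone 150 x 72 x 9 mm lying at the right side of the table; origin under its centre

How it is judged (in metres and radians):
On the way, in this order (a step that is already met when the one before it is completed fails the run):
1. the board is drawn at least 40 mm along its rails, still low in the holder (x of board in the frame of holder below -0.012 m and z of board in the frame of holder below 0.025 m), for 0.02 s.
2. the board is lifted clear of the holder (height (world z) of board above 0.07 m and contact force between board and holder below 0.05 N and contact force between the fingers and board above 1 N), for 0.1 s.
At the end, for the whole second after the job is handed in: Gripper holding the heat-sink board still in the air, touching no holder or camera; underside to the lens, 85-115 mm from it, within 15 mm of its axis, square within 10 degrees, long side level across the camera within 10 degrees; other board moved < 20 mm, bystanders < 30 mm (contact force between the fingers and board above 1 N and contact force between board and holder below 0.05 N and contact force between board and camera below 0.05 N and height (world z) of board above 0.14 m and linear speed of board below 0.02 m/s and angular speed of board below 0.15 rad/s and x of board in the frame of camera_head between -0.015 and 0.015 m and y of board in the frame of camera_head between -0.015 and 0.015 m and z of board in the frame of camera_head between 0.085 and 0.115 m and z of sink_top in the frame of camera_head above 0.115 m and angle between the z axis of board and the z axis of camera_head, either way round below 0.17 rad and angle between the x axis of board and the y axis of camera_head, either way round below 0.17 rad and distance of cap_board from where it was at the start of the episode below 0.02 m and distance of each of screwdriver, flux_jar, tape, spray1, spray2, brush, phone from where it was at the start of the episode below 0.03 m); the arm keeps its last pose, push and grip.
It fails at once if the other board is dragged or lifted more than 20 mm from its place (distance of cap_board from where it was at the start of the episode above 0.02 m).
It fails at once if the board or the robot bumps the camera (contact force between any of board, the arm, the fingers and camera above 1 N).
It fails at once if a bystander is moved more than 30 mm (distance of any of screwdriver, flux_jar, tape, spray1, spray2, brush, phone from where it was at the start of the episode above 0.03 m).
It also fails if it takes over 42 s, if anything falls off the work surface, if the arm or the gripper's body presses on something with over 40 N, if the wrist force passes 120 N, or if a joint passes its speed limit or range.

## Working session

There is one attempt and no reset: what is moved stays moved. The work goes in short steps, Python scripts to look and compute and a tool call to move; the robot and the scene stay as the last step left them, time stands still between calls to the robot, and variables do not carry over. Pictures are saved under pics/ and viewed, at most 10 in all, crops included, and the job is handed in when it is done.

```bash
ls; mkdir -p pics
```

Run:
```python
from cell import ctrl, cams, workorder, read_state
import cv2
for n in("scene","top"):
    cv2.imwrite(f"pics/{n}0.png",cams.get_image(n)); c=cams.calibration(n); print(n,c)
s=read_state(); print(s['clock'],s['eef_pos'],s['tool_rot'],s['width'],ctrl.grip_point_offset)
```

```text
cell.py
pics
scene {'fx': 447.88186301477197, 'fy': 447.88186301477197, 'cx': 319.489534773538, 'cy': 197.8534519953582, 'rvec': array([ 1.90762483,  1.64748809, -0.62719952]), 'tvec': array([-136.10529726, -317.40102606, 1893.70961971])}
top {'fx': 408.880865681149, 'fy': 408.880865681149, 'cx': 321.8742381388207, 'cy': 200.126766492841, 'rvec': array([ 2.14444513, -2.16779086,  0.17868   ]), 'tvec': array([  26.38330326,  553.64350832, 1273.92531691])}
0.1 [182.4412132  623.28873253 230.50685671] [-3.13989854e+00  1.48214160e-05  2.85683113e+00] 85.2742664805597 18.700000000000003
```

View pics/scene0.png

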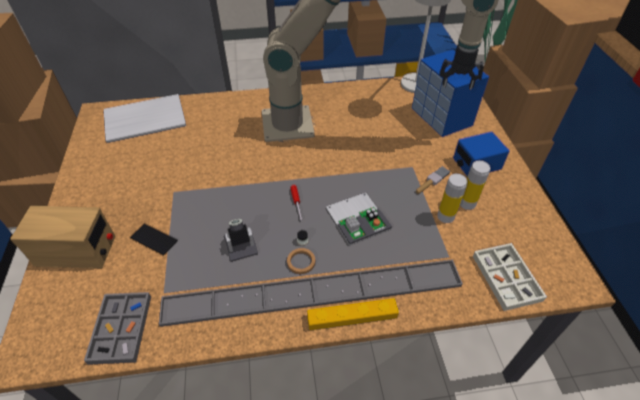

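View pics/top0.png

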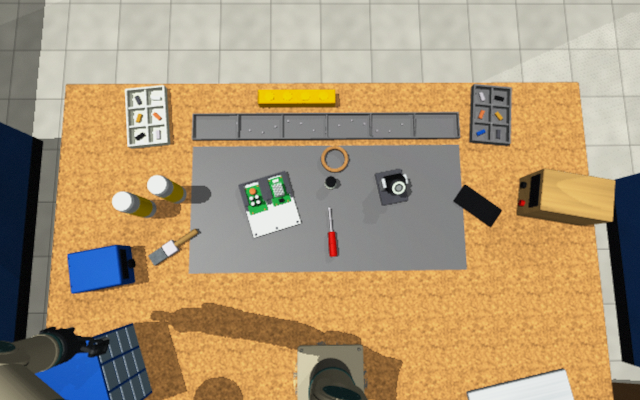

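The scene view shows the holder at about (360,217) and the camera stand at (238,240). In the top view the holder is at (270,205), the sink board in its right bay at (279,190), and the camera at (393,187). I'll enlarge both regions.

Run:
```python
import cv2,numpy as np
t=cv2.imread("pics/top0.png"); s=cv2.imread("pics/scene0.png")
r=lambda a,x,y,w,h:cv2.resize(a[y:y+h,x:x+w],(w*5,h*5),interpolation=cv2.INTER_CUBIC)
# each crop 80x60 ->400x300
cv2.imwrite("pics/crop1.png",np.vstack([np.hstack([r(t,232,168,80,60),r(t,360,160,80,60)]),np.hstack([r(s,320,188,80,60),r(s,200,206,80,60)])]))
```

```text
(no output)
```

View pics/crop1.png

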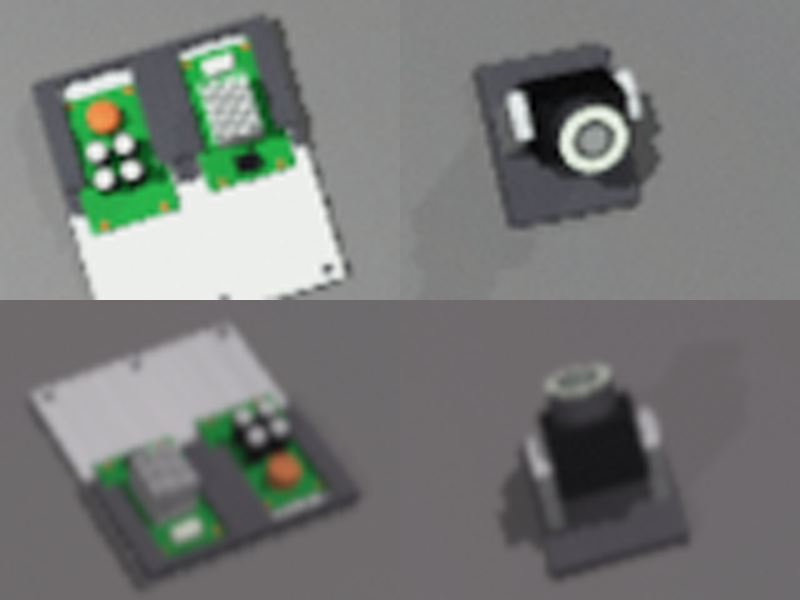

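The crops show the sink top face in the top view at about (278,189), and the white lens ring at about (398.5,187.5) in the top view and (315.5,221.5) in the scene view. The foot is clearly visible. I'll measure these with masks.

Create h.py:
```python
import cv2,numpy as np
from cell import ctrl, cams, workorder, read_state
C={n:cams.calibration(n) for n in("scene","top")}
def ray(n,p):
    c=C[n];R=cv2.Rodrigues(c['rvec'])[0];d=R.T@np.array([(p[0]-c['cx'])/c['fx'],(p[1]-c['cy'])/c['fy'],1]);return -R.T@c['tvec'],d/np.linalg.norm(d)
def plane(n,p,z):
    o,d=ray(n,p);return o+d*(z-o[2])/d[2]
def tri(pt,ps):
    o1,d1=ray("top",pt);o2,d2=ray("scene",ps)
    a=np.linalg.lstsq(np.c_[d1,-d2],o2-o1,rcond=None)[0];p,q=o1+d1*a[0],o2+d2*a[1];return (p+q)/2,np.linalg.norm(p-q)
def blob(m,x,y,w,h,pick=0):
    k=np.zeros_like(m);k[y:y+h,x:x+w]=m[y:y+h,x:x+w]
    n,l,st,ce=cv2.connectedComponentsWithStats(k);o=np.argsort(-st[1:,4])+1
    return [(ce[i].round(2),st[i]) for i in o[:4]],(l==o[pick]).astype(np.uint8)
```

Run:
```python
from h import *
t=cv2.imread("pics/top0.png");s=cv2.imread("pics/scene0.png")
def cxy(m):
    c=max(cv2.findContours(m,0,2)[0],key=cv2.contourArea);return c
# lens ring
P={}
for n,im,b in(("top",t,(388,176,24,24)),("scene",s,(305,212,24,20))):
    pass
g=lambda im:cv2.cvtColor(im,cv2.COLOR_BGR2GRAY)
for n,im,b in(("top",t,(389,178,19,18)),("scene",s,(226,217,20,12))):
    m=(g(im)>150).astype(np.uint8);i,k=blob(m,*b);print(n,"ring",i[:2]);x,y,w,h=i[0][1][:4];P[n]=(x+(w-1)/2,y+(h-1)/2)
print("lens",P,tri(P['top'],P['scene']))
# white base in top
m=(g(t)>200).astype(np.uint8);i,k=blob(m,235,190,80,60);c=cxy(k);ap=cv2.approxPolyDP(c,2.5,True)[:,0];print("base",i[0]);
for p in ap:print(p,plane("top",p,10).round(1))
# foot / holder dark in top
hsv=cv2.cvtColor(t,cv2.COLOR_BGR2HSV)
for nm,(x,y,w,h) in(("foot",(365,162,55,50)),("holder",(232,165,80,80))):
    d=(g(t)<85).astype(np.uint8);i,k=blob(d,x,y,w,h);print(nm,i[0])
    r=cv2.minAreaRect(cxy(k));print(r);z=12 if nm=="foot" else 20
    for p in cv2.boxPoints(r):print(p.round(1),plane("top",p,z).round(1))
for p in((370,175),(385,165),(400,205),(250,180),(262,195),(372,210)):print(p,t[p[1],p[0]],end=' ')
# sink
for n,im,b in(("top",t,(270,178,20,22)),("scene",s,(340,270-188+188-60,30,30))):
    pass
```

```text
top ring [(array([398.18, 187.28]), array([392, 181,  14,  14,  92], dtype=int32)), (array([398.62, 187.38]), array([397, 186,   4,   4,  13], dtype=int32))]
scene ring [(array([240. , 220.5]), array([240, 220,   1,   2,   2], dtype=int32)), (array([230., 223.]), array([230, 223,   1,   1,   1], dtype=int32))]
lens {'top': (np.float64(398.5), np.float64(187.5)), 'scene': (np.float64(240.0), np.float64(220.5))} (array([ 583.08063638, -209.02148123,   98.52184071]), np.float64(13.503985605983075))
base (array([273.58, 218.52]), array([ 246,  198,   54,   40, 1143], dtype=int32))
[292 198] [566.2 117.8  10. ]
[282 205] [543.3 150.5  10. ]
[268 205] [543.8 196.2  10. ]
[267 211] [524.  199.4  10. ]
[254 215] [511.3 241.5  10. ]
[246 212] [521.4 267.6  10. ]
[253 236] [443.1 244.   10. ]
[299 223] [483.7  95.2  10. ]
foot (array([392.54, 187.4 ]), array([375, 170,  37,  36, 659], dtype=int32))
((394.2115478515625, 186.55767822265625), (32.555274963378906, 33.535858154296875), 78.69007110595703)
[374.6 173.9] [ 644.4 -156.4   12. ]
[407.5 167.3] [ 665.9 -267.1   12. ]
[413.8 199.2] [ 558.1 -283.6   12. ]
[381.  205.8] [ 537.3 -174.1   12. ]
holder (array([286.14, 188.89]), array([279, 172,  15,  31, 126], dtype=int32))
((287.8269348144531, 187.86538696289062), (12.943662643432617, 30.79022979736328), 11.309932708740234)
[278.5 201.7] [552.9 161.3  20. ]
[284.5 171.5] [653.1 141.7  20. ]
[297.2 174. ] [644.2 100.1  20. ]
[291.2 204.2] [544.2 120.   20. ]
(370, 175) [133 134 133] (385, 165) [133 133 132] (400, 205) [134 132 131] (250, 180) [132 132 131] (262, 195) [ 90 101  80] (372, 210) [128 129 129]
```

Create m.py:
```python
from h import *
def up(im,x,y,w,h,k=8): return cv2.resize(im[y:y+h,x:x+w],None,fx=k,fy=k,interpolation=cv2.INTER_CUBIC)
def back(p,x,y,k=8): return (np.asarray(p,float)+.5)/k-.5+[x,y]
def big(m): return max(cv2.findContours(m.astype(np.uint8),0,1)[0],key=cv2.contourArea)[:,0]
def fit(pts): 
    v=cv2.fitLine(pts.astype(np.float32),cv2.DIST_HUBER,0,.01,.01).ravel();return v
```

Run:
```python
from m import *
t=cv2.imread("pics/top0.png");s=cv2.imread("pics/scene0.png")
G=lambda a:cv2.cvtColor(a,cv2.COLOR_BGR2GRAY)
def edge(c,p,q,z,off,tol=6):
    # world line fit of contour points near segment p-q (px, middle 80%)
    p,q=map(np.float64,(p,q));d=(q-p)/np.linalg.norm(q-p);r=c-p;a=r@d;L=np.linalg.norm(q-p)
    k=(abs(r@[-d[1],d[0]])<1.5)&(a>.1*L)&(a<.9*L)
    w=np.array([plane("top",x,z)[:2] for x in c[k]]);v=fit(w);an=np.degrees(np.arctan2(v[1],v[0]))%180
    print(p,q,k.sum(),"ang",an.round(1),"pt",v[2:].round(1))
# scene ring
b=(226,214,20,14);u=up(s,*b);m=G(u)>115;c=back(big(m),*b[:2]);e=cv2.fitEllipse(c.astype(np.float32));print("scene ell",e)
b=(389,178,19,18);u=up(t,*b);m=G(u)>120;c=back(big(m),*b[:2]);e2=cv2.fitEllipse(c.astype(np.float32));print("top ell",e2);print(tri(e2[0],e[0]))
b=(232,165,80,80);u=up(t,*b);g=G(u);m=(g<103)|(g>165)|(cv2.cvtColor(u,cv2.COLOR_BGR2HSV)[...,1]>110)
m=cv2.morphologyEx(m.astype(np.uint8),cv2.MORPH_CLOSE,np.ones((9,9)));c=back(big(m),*b[:2]);r=cv2.minAreaRect(c.astype(np.float32));print("holder",r,cv2.boxPoints(r).tolist())
edge(c,(254,236),(298,223.5),10,0)
edge(c,(248,217),(253,235),10,0)
edge(c,(240,185.5),(285,171.5),20,0)
edge(c,(239.5,186.5),(246,210),20,0)
edge(c,(295,203),(301,223),10,0)
b=(365,160,60,55);u=up(t,*b);m=G(u)<100;c=back(big(m),*b[:2]);r=cv2.minAreaRect(c.astype(np.float32));print("foot",r)
edge(c,(382,205.5),(407,201),12,0)
edge(c,(375.5,174.5),(381.5,204.5),12,0)
edge(c,(376,172.5),(400,169),12,0)
for n,im,b in(("top",t,(266,180,26,22)),("scene",s,(342,210,24,30))):
    u=up(im,*b);h=cv2.cvtColor(u,cv2.COLOR_BGR2HSV);m=((h[...,1]<60)&(h[...,2]>105)).astype(np.uint8);m=cv2.morphologyEx(m,cv2.MORPH_OPEN,np.ones((17,17)))
    c=back(big(m),*b[:2]);r=cv2.minAreaRect(c.astype(np.float32));print("sink",n,r,c.min(0),c.max(0))
    if n=="top":print(plane(n,r[0],45))
v=up(t,262,172,32,36,12);w=up(s,338,205,32,36,12);cv2.imwrite("pics/sink.png",np.hstack([v,w]))
```

```text
scene ell ((235.01971435546875, 221.1647491455078), (5.955503940582275, 14.785117149353027), 77.14530181884766)
top ell ((398.2839050292969, 187.36619567871094), (12.937105178833008, 14.220032691955566), 52.3948860168457)
(array([ 583.42883301, -217.02134313,   95.96246453]), np.float64(2.439894776202595))
holder ((270.2120361328125, 204.01382446289062), (56.261383056640625, 52.1589469909668), 73.72373962402344) [[237.29364013671875, 184.31983947753906], [287.36212158203125, 169.70130920410156], [303.13043212890625, 223.7078094482422], [253.06195068359375, 238.3263397216797]]
[254. 236.] [298.  223.5] 294 ang 106.6 pt [460.1 169. ]
[248. 217.] [253. 235.] 114 ang 16.5 pt [474.7 254.5]
[240.  185.5] [285.  171.5] 288 ang 106.8 pt [634.2 214.5]
[239.5 186.5] [246. 210.] 150 ang 16.7 pt [565.  278.4]
[295. 203.] [301. 223.] 160 ang 16.0 pt [522.7 100.4]
foot ((394.1828918457031, 186.25894165039062), (34.116546630859375, 34.77589416503906), 78.40782928466797)
[382.  205.5] [407. 201.] 160 ang 100.9 pt [ 545.9 -220.5]
[375.5 174.5] [381.5 204.5] 191 ang 10.8 pt [ 591.1 -164.7]
[376.  172.5] [400. 169.] 152 ang 101.5 pt [ 655.6 -202.1]
sink top ((277.9192199707031, 189.57884216308594), (12.76119327545166, 9.844974517822266), 74.74488067626953) [272.3125 183.3125] [283.4375 196.1875]
[588.61771219 160.98436639  45.        ]
sink scene ((352.3125, 218.0625), (17.0, 21.5), 90.0) [341.5625 209.5625] [363.0625 226.5625]
```

View pics/sink.png

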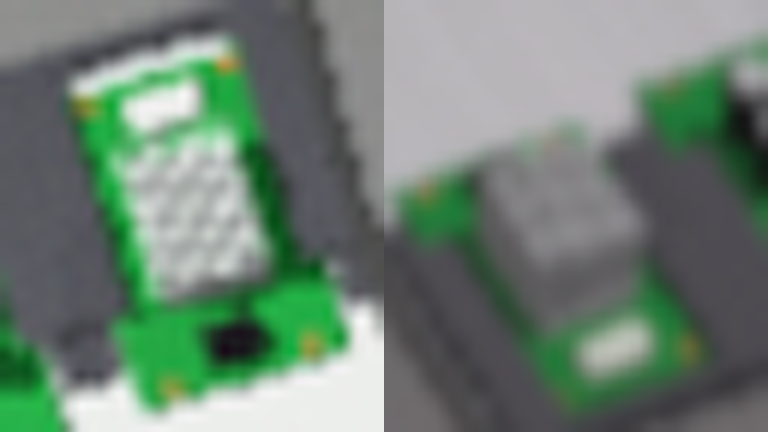

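Create d.py:
```python
from h import *
from scipy.spatial.transform import Rotation as Ro
def delta(pos,R=None):
    s=read_state();R0=Ro.from_euler('xyz',s['tool_rot']);d=R0.inv().apply(np.array(pos)-s['eef_pos'])
    print("t",s['clock'],"at",s['eef_pos'].round(1),"d tool",d.round(1),"rot",(R0.inv()*R).as_rotvec().round(3) if R is not None else '',"q",s['qpos'].round(2),"f",s['force'].round(1),"w",s['width'])
    return R0
down=lambda yd:Ro.from_euler('xyz',[np.pi,0,np.radians(yd+90)])  # tool y along yd
```

Run:
```python
from d import *
p=tri((277.6,189.1),(352.3,220.5));print(p,plane("top",(277.8,189.35),45),plane("top",(398.3,187.37),100))
delta([589,161,130],down(16.5))
```

```text
(array([590.96641462, 161.82394815,  39.97839855]), np.float64(1.2551052956278406)) [589.36514504 161.36807478  45.        ] [ 582.77291115 -214.96871802  100.        ]
t 0.1 at [182.4 623.3 230.5] d tool [-520.1 -329.3  101.1] rot [-0.002  0.001  0.998] q [-1.35  0.63  0.04  1.52 -0.03  1.   -0.02] f [ 0.4 -0.   0.1] w 85.2742664805597
```

>>> pendant([
  [-35,-22,0,0,0,0,60],
  [-35,-22,0,0,0,0,60],
  [-35,-22,0,0,0,0,60],
  [-35,-22,0,0,0,0,60],
  [-35,-22,0,0,0,0,60],
  [-35,-22,0,0,0,0,60],
  [-35,-22,0,0,0,0,60],
  [-35,-22,0,0,0,0,60],
  [-35,-22,0,0,0,0,60],
  [-35,-22,0,0,0,0,60],
  [-35,-22,0,0,0,0,60],
  [-35,-22,0,0,0,0,60],
])

```text
clock: 1.3
eef_pos: [512.2, 251.0, 231.0]
tool_rot: [-3.141, -0.001, 2.857]
force: [1.1, 0.9, 0.7]
width: 59.5
gripper_force: 0.0
```

>>> pendant([
  [-35,-22,0,0,0,0,60],
  [-35,-22,0,0,0,0,60],
  [-22,-14,0,0,0,0,60],
  [0,0,15,0,0,0.14,60],
  [0,0,15,0,0,0.14,60],
  [0,0,15,0,0,0.14,60],
  [0,0,15,0,0,0.14,60],
  [0,0,15,0,0,0.14,60],
  [0,0,15,0,0,0.14,60],
  [0,0,11,0,0,0.15,60],
  [0,0,0,0,0,0,60],
])

```text
clock: 2.4
eef_pos: [581.9, 170.8, 128.3]
tool_rot: [-3.137, 0.001, 1.867]
force: [-0.9, 0.7, -0.2]
width: 59.9
gripper_force: 0.0
```

Run:
```python
from d import *
delta([589.3,161.3,80],down(16.5))
t=cams.get_image("top");s=cams.get_image("scene")
r=lambda a,x,y:cv2.resize(a[y:y+75,x:x+80],None,fx=5,fy=5,interpolation=cv2.INTER_CUBIC)
cv2.imwrite("pics/a.png",np.hstack([r(t,240,160),r(s,320,175)]))
```

```text
t 2.4 at [581.9 170.8 128.3] d tool [-11.2   4.5  48.3] rot [-0.004  0.001  0.008] q [-0.52  0.71  0.3   1.74 -0.29  0.74  0.23] f [-0.9  0.7 -0.2] w 59.91855327875228
```

View pics/a.png

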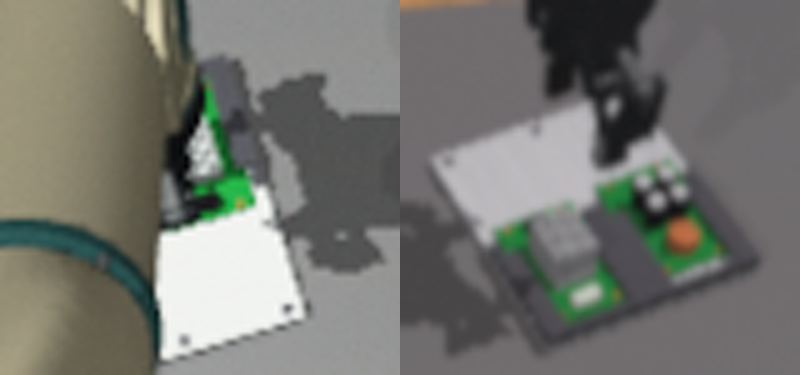

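The arm hides the left half of the top view. The fingers sit about 10 mm left of the sink, which matches the printed offset. I'll centre and descend.

>>> pendant([
  [-6,2,0,0,0,0,60],
  [-5,2.5,10,0,0,0.008,60],
  [0,0,15,0,0,0,60],
  [0,0,15,0,0,0,60],
  [0,0,15,0,0,0,60],
  [0,0,10,0,0,0,60],
  [0,0,0,0,0,0,60],
])

```text
clock: 3.2
eef_pos: [589.4, 161.6, 63.0]
tool_rot: [-3.138, -0.0, 1.859]
force: [-0.6, 0.5, 0.8]
width: 60.0
gripper_force: 0.0
```

Run:
```python
from d import *
delta([589.3,161.3,20],down(16.5))
t=cams.get_image("top");s=cams.get_image("scene")
r=lambda a,x,y:cv2.resize(a[y:y+75,x:x+80],None,fx=5,fy=5,interpolation=cv2.INTER_CUBIC)
cv2.imwrite("pics/b.png",np.hstack([r(t,240,160),r(s,320,175)]))
```

```text
t 3.2 at [589.4 161.6  63. ] d tool [-0.2 -0.  43. ] rot [-0.004 -0.     0.   ] q [-0.47  0.81  0.26  1.76 -0.33  0.62  0.27] f [-0.6  0.5  0.8] w 60.01393959371526
```

View pics/b.png

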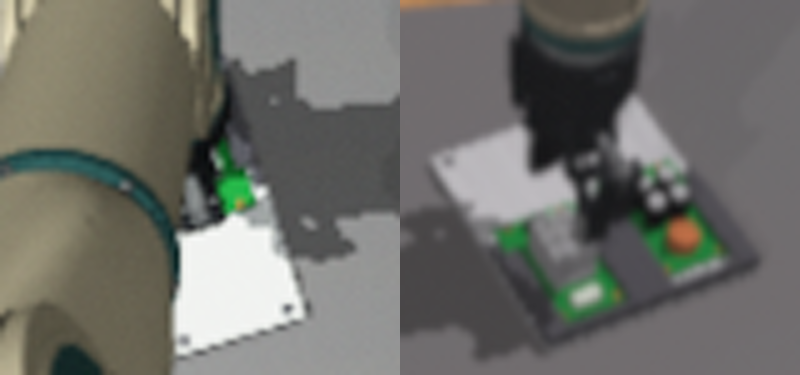

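Run:
```python
from d import *
c=C['scene']
K=np.array([[c['fx'],0,c['cx']],[0,c['fy'],c['cy']],[0,0,1]])
ux=np.array([.959,.284,0])
for nm,p in(("sinktop",[589.3,161.3,45]),("tip+",np.array([589.4,161.6,66])+32*ux),("tip-",np.array([589.4,161.6,66])-32*ux),("tip+out",np.array([589.4,161.6,66])+42*ux)):
    q=cv2.projectPoints(np.float64(p),c['rvec'],c['tvec'],K,None)[0].ravel();print(nm,q,((q-[320,175]+.5)*5-.5+[400,0]).round())
```

```text
sinktop [352.31841636 219.16775557] [564. 223.]
tip+ [357.34714008 222.08184702] [589. 237.]
tip- [348.2903863  208.42491209] [543. 169.]
tip+out [358.8059098  224.28156711] [596. 248.]
```

The near fingertip at crop (595,237) and the far one at (543,168) match the projections (589,237) and (543,169), so the grasp is centred. Next I descend and grip.

>>> pendant([
  [0,0,12,0,0,0,60],
  [0,0,12,0,0,0,60],
  [0,0,10,0,0,0,60],
  [0,0,7,0,0,0,60],
  [0,0,1,0,0,0,60],
  [0,0,0,0,0,0,60],
])

```text
clock: 3.9
eef_pos: [590.9, 161.6, 22.9]
tool_rot: [-3.141, 0.0, 1.859]
force: [0.5, -0.3, 1.0]
width: 60.3
gripper_force: 0.0
```

>>> pendant([
  [0,0,0,0,0,0,30],
  [0,0,0,0,0,0,30],
  [0,0,0,0,0,0,30],
  [0,0,0,0,0,0,30],
  [0,0,0,0,0,0,30],
  [0,0,0,0,0,0,30],
  [0,0,0,0,0,0,30],
])

```text
clock: 4.6
eef_pos: [591.8, 161.9, 24.1]
tool_rot: [3.14, 0.0, 1.859]
force: [0.0, 0.0, 5.6]
width: 39.0
gripper_force: 62.9
```

>>> pendant([
  [0,0,-1,0,0,0,30],
  [0,-4,0,0,0,0,30],
  [0,-7,0,0,0,0,30],
  [0,-7,0,0,0,0,30],
  [0,-7,0,0,0,0,30],
  [0,0,0,0,0,0,30],
])

```text
clock: 5.2
eef_pos: [565.2, 154.1, 24.3]
tool_rot: [-3.139, -0.0, 1.858]
force: [-1.3, -0.6, 1.8]
width: 38.7
gripper_force: 62.4
```

```bash
python3 -c "
from d import *
R0=delta([591.8,161.9,24.1],down(16.5))"
```

```text
t 5.2 at [565.2 154.1  24.3] d tool [-0.1 27.7  0.1] rot [-0.002 -0.    -0.   ] q [-0.45  0.84  0.22  1.84 -0.35  0.5   0.3 ] f [-1.3 -0.6  1.8] w 38.741925094932554
```

>>> pendant([
  [0,-8,0,0,0,0,30],
  [0,-8,0,0,0,0,30],
  [0,-8,0,0,0,0,30],
  [0,-8,0,0,0,0,30],
  [0,-8,0,0,0,0,30],
  [0,-8,0,0,0,0,30],
  [0,-6,0,0,0,0,30],
  [0,0,0,0,0,0,30],
])

```text
clock: 6.0
eef_pos: [514.0, 139.0, 24.3]
tool_rot: [-3.14, -0.0, 1.859]
force: [0.7, 0.1, -3.2]
width: 38.8
gripper_force: 62.1
```

Run:
```python
from d import *
delta([591.8,161.9,24.1],down(16.5))
t=cams.get_image("top");s=cams.get_image("scene")
r=lambda a,x,y:cv2.resize(a[y:y+75,x:x+80],None,fx=5,fy=5,interpolation=cv2.INTER_CUBIC)
cv2.imwrite("pics/c.png",np.hstack([r(t,240,170),r(s,320,175)]))
```

```text
t 6.0 at [514.  139.   24.3] d tool [-0.1 81.1  0.1] rot [-0.001 -0.    -0.   ] q [-0.44  0.8   0.19  1.99 -0.37  0.38  0.32] f [ 0.7  0.1 -3.2] w 38.751578246680644
```

View pics/c.png

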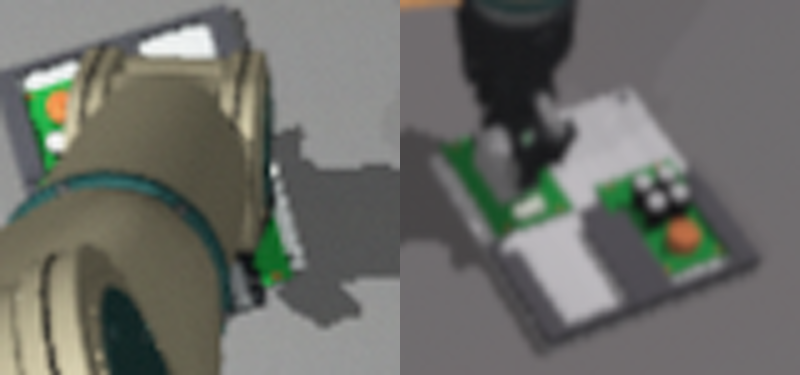

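The board is out past the lips: its green area now lies over the open base half, and the other board hasn't moved. I'll lift it.

>>> pendant([
  [0,0,-6,0,0,0,30],
  [0,0,-12,0,0,0,30],
  [0,0,-20,0,0,0,30],
  [0,0,-25,0,0,0,30],
  [0,0,-25,0,0,0,30],
  [0,0,-25,0,0,0,30],
  [0,0,-25,0,0,0,30],
  [0,0,-25,0,0,0,30],
  [0,0,-25,0,0,0,30],
  [0,0,-25,0,0,0,30],
  [0,0,-25,0,0,0,30],
  [0,0,0,0,0,0,30],
])

```text
clock: 7.3
eef_pos: [517.4, 139.6, 266.3]
tool_rot: [3.134, -0.0, 1.859]
force: [0.5, -0.1, -1.4]
width: 39.0
gripper_force: 62.2
```

Add to d.py:
```python
cy=.19;a=np.array([-.5*np.cos(cy),-.5*np.sin(cy),np.sqrt(.75)])
L=np.array([583,-215.5,99.]);ty=np.array([np.sin(cy),-np.cos(cy),0])
RT=Ro.from_matrix(np.c_[np.cross(ty,-a),ty,-a])
tgt=lambda h,above=14.2:L+(h+above)*a
```

Run:
```python
from d import *
print(tgt(100),tgt(170))
delta(tgt(170),RT); print(RT.as_euler('xyz'))
```

```text
[ 526.92755817 -226.2838429   197.90010111] [ 492.55740995 -232.89390423  258.52187938]
t 7.3 at [517.4 139.6 266.3] d tool [-350.1 -129.6    6.7] rot [-0.43   0.388  1.627] q [-0.58  0.44  0.39  1.81 -0.2   0.92  0.18] f [ 0.5 -0.1 -1.4] w 39.019411254856635
[ 3.14159265 -0.52359878  0.19      ]
```

>>> pendant([
  [-15,-6,0,0,0,0,30],
  [-30,-11,0,0,0,0,30],
  [-32,-12,0,0,0,0,30],
  [-32,-12,0,0,0,0,30],
  [-32,-12,0,0,0,0,30],
  [-32,-12,0,0,0,0,30],
  [-32,-12,0,0,0,0,30],
  [-32,-12,0,0,0,0,30],
  [-32,-12,0,0,0,0,30],
  [-32,-12,0,0,0,0,30],
  [-30,-11,0,0,0,0,30],
  [-18,-6,0,0,0,0,30],
])

```text
clock: 8.5
eef_pos: [486.7, -236.2, 261.0]
tool_rot: [-3.138, -0.0, 1.854]
force: [0.2, 0.1, -1.3]
width: 38.8
gripper_force: 62.1
```

>>> pendant([
  [0,0,0,0,0,0.14,30],
  [0,0,0,0,0,0.14,30],
  [0,0,0,0,0,0.14,30],
  [0,0,0,0,0,0.14,30],
  [0,0,0,0,0,0.14,30],
  [0,0,0,0,0,0.14,30],
  [0,0,0,0,0,0.14,30],
  [0,0,0,0,0,0.14,30],
  [0,0,0,0,0,0.14,30],
  [0,0,0,0,0,0.14,30],
  [0,0,0,0,0,0.14,30],
  [0,0,0,0,0,0.13,30],
])

```text
clock: 9.7
eef_pos: [487.7, -232.8, 261.0]
tool_rot: [-3.14, 0.003, 0.182]
force: [-0.3, 0.2, -1.8]
width: 38.7
gripper_force: 62.1
```

Run:
```python
from d import *
delta(tgt(170),RT)
```

```text
t 9.7 at [ 487.7 -232.8  261. ] d tool [4.8 1.  2.4] rot [ 0.001  0.527 -0.009] q [-0.17  0.58  0.9   1.8  -0.52  1.02 -0.46] f [-0.3  0.2 -1.8] w 38.67852776547505
```

>>> pendant([
  [0,0,0,0,0.09,0,30],
  [0,0,0,0,0.09,0,30],
  [0,0,0,0,0.09,0,30],
  [0,0,0,0,0.09,0,30],
  [0,0,0,0,0.09,0,30],
  [0,0,0,0,0.08,0,30],
  [0,0,0,0,0,0,30],
])

```text
clock: 10.4
eef_pos: [485.5, -233.9, 259.2]
tool_rot: [-3.133, -0.506, 0.178]
force: [-1.3, -1.3, -2.2]
width: 38.6
gripper_force: 62.2
```

Run:
```python
from d import *
delta(tgt(115),RT)
t=cams.get_image("top");s=cams.get_image("scene")
r=lambda a,x,y:cv2.resize(a[y:y+75,x:x+80],None,fx=5,fy=5,interpolation=cv2.INTER_CUBIC)
cv2.imwrite("pics/e.png",np.hstack([r(t,355,160),r(s,195,165)]))
```

```text
t 10.4 at [ 485.5 -233.9  259.2] d tool [ 6.9  0.4 59. ] rot [-0.003  0.018 -0.011] q [ 0.33  0.35  0.4   2.16 -1.07  0.59  0.19] f [-1.3 -1.3 -2.2] w 38.57704165502397
```

View pics/e.png

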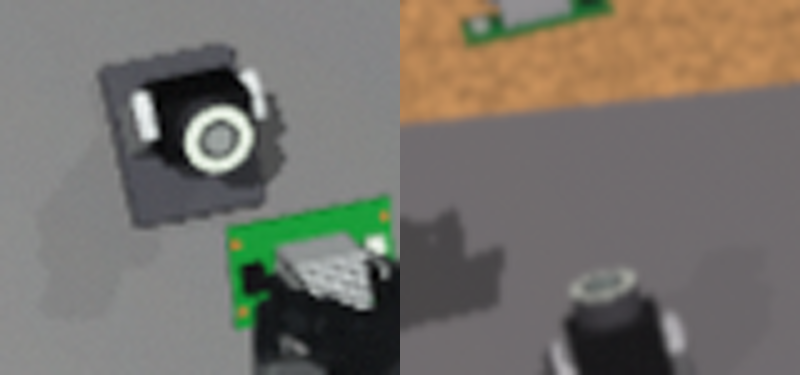

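The board hangs with its long edge parallel to the foot's front edge, with crop corners at (228,228) and (388,197). I'll approach carefully along the axis, because q5 is near its limit.

>>> pendant([
  [1.5,0,8,0,0.006,-0.005,30],
  [1.5,0,10,0,0.006,-0.005,30],
  [2,0,12,0,0.006,0,30],
  [2,0,12,0,0,0,30],
  [0,0,10,0,0,0,30],
  [0,0,7,0,0,0,30],
  [0,0,0,0,0,0,30],
  [0,0,0,0,0,0,30],
])

```text
clock: 11.3
eef_pos: [525.2, -225.0, 212.5]
tool_rot: [3.139, -0.524, 0.201]
force: [-0.8, -0.1, -0.4]
width: 38.7
gripper_force: 62.1
```

Run:
```python
from d import *
delta(tgt(100),RT)
```

```text
t 11.3 at [ 525.2 -225.   212.5] d tool [-6.1  1.6 13.4] rot [-0.003 -0.     0.01 ] q [ 0.67  0.44 -0.14  2.15 -1.09  0.33  0.19] f [-0.8 -0.1 -0.4] w 38.654908674820696
```

>>> pendant([
  [-2,0.5,5,0,0,0.005,30],
  [-2,0.5,5,0,0,0.005,30],
  [-2,0.5,3,0,0,0,30],
  [0,0,0,0,0,0,30],
  [0,0,0,0,0,0,30],
])

```text
clock: 11.8
eef_pos: [526.4, -226.7, 199.1]
tool_rot: [-3.139, -0.525, 0.188]
force: [0.1, -0.6, -1.1]
width: 38.8
gripper_force: 62.2
```

Run:
```python
from d import *
delta(tgt(100),RT)
t=cams.get_image("top");s=cams.get_image("scene")
r=lambda a,x,y:cv2.resize(a[y:y+75,x:x+80],None,fx=5,fy=5,interpolation=cv2.INTER_CUBIC)
cv2.imwrite("pics/f.png",np.hstack([r(t,355,160),r(s,195,165)]))
```

```text
t 11.8 at [ 526.4 -226.7  199.1] d tool [-0.1 -0.3  1.3] rot [-0.002 -0.002 -0.002] q [ 0.75  0.48 -0.25  2.16 -1.09  0.26  0.2 ] f [ 0.1 -0.6 -1.1] w 38.82321866489761
```

View pics/f.png

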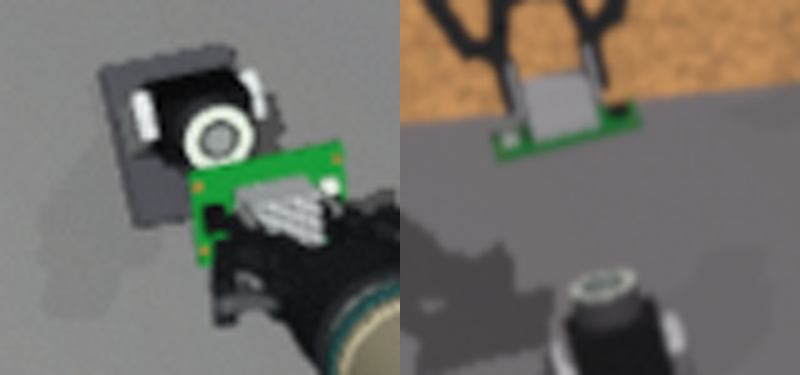

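Far-edge board corners are at crop (190,172) and (340,142) in the top view, and the lower edge runs (497,162) to (641,125) in the scene view. I'll compare these with the projected target.

Run:
```python
from d import *
F=L+100*a;u=np.cross(ty,-a)
for n,off,x0 in(("top",(355,160),0),("scene",(195,165),400)):
    c=C[n];K=np.array([[c['fx'],0,c['cx']],[0,c['fy'],c['cy']],[0,0,1]])
    for k,h in((1,3),(1,0),(-1,3)):
        P=np.array([F+h*a+k*30*u+e*45*ty for e in(1,-1)])
        q=cv2.projectPoints(P,c['rvec'],c['tvec'],K,None)[0].reshape(-1,2);print(n,k,h,((q-off+.5)*5-.5+[x0,0]).round().tolist())
P=tri(*[((np.array(p)+.5)/5-.5+o) for p,o in(((340,142),(355,160)),((497-400,160),(195,165)))]);print(P, F+30*u+45*ty)
P=tri(*[((np.array(p)+.5)/5-.5+o) for p,o in(((190,172),(355,160)),((641-400,123),(195,165)))]);print(P, F+30*u-45*ty)
```

```text
top 1 3 [[344.0, 135.0], [190.0, 166.0]]
top 1 0 [[342.0, 133.0], [188.0, 164.0]]
top -1 3 [[351.0, 231.0], [200.0, 261.0]]
scene 1 3 [[499.0, 158.0], [646.0, 122.0]]
scene 1 0 [[500.0, 163.0], [647.0, 127.0]]
scene -1 3 [[492.0, 132.0], [633.0, 97.0]]
(array([ 563.1125919 , -264.99016758,  197.85523335]), np.float64(2.760754358635192)) [ 567.91165695 -264.22643731  200.60254038]
(array([ 546.35008473, -178.12449059,  199.15215136]), np.float64(2.459999781902361)) [ 550.9143564  -175.84605615  200.60254038]
```

The measured corners lie within about 5 mm of the target and the angles agree, well inside the 15 mm and 10° tolerances. I'll let it settle and hand in.

>>> pendant([
  [0,0,0,0,0,0,30],
  [0,0,0,0,0,0,30],
  [0,0,0,0,0,0,30],
  [0,0,0,0,0,0,30],
  [0,0,0,0,0,0,30],
])

```text
clock: 12.4
eef_pos: [526.4, -226.7, 199.0]
tool_rot: [-3.138, -0.526, 0.188]
force: [0.4, -0.2, -1.8]
width: 39.1
gripper_force: 62.2
```

Run:
```python
from d import *
delta(tgt(100),RT);print(abs(read_state()['qd']).max());print(workorder.finish_job())
```

```text
t 12.4 at [ 526.4 -226.7  199. ] d tool [-0.  -0.3  1.3] rot [-0.002 -0.002 -0.002] q [ 0.75  0.48 -0.25  2.16 -1.09  0.26  0.2 ] f [ 0.4 -0.2 -1.8] w 39.10919338455216
0.0017636260093328246
the job is handed in; nothing more can be done
None
```

I handed the job in at 12.4 s with the gripper holding the heat-sink board still in front of the lens, within about 5 mm of the target by my camera measurements; the judge's verdict was not shown.

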